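File the edge of a aluminium plate

ROBOT

A 6-joint arm with a two-finger parallel gripper is mounted at the origin on a cart in front of the work surface, level with it; the furniture and walls round the work are solid. World frame = base frame: x ahead of the robot, y to its left, z up, the work surface at z = 0. Lengths are in m, angles in degrees, forces in N, time in s.
With the tool pointing down it reaches from about 0.4 to 0.825 m from the base axis. Payload 7 kg.
Tool frame: the origin (TCP) lies midway between the tips of the shut fingers; the grasp point (between the pads) lies 19 mm behind it; z points along the fingers, y is the direction in which the jaws open and shut (so a half turn about z gives the same grasp; the last joint's range is limited). The gripper opens to 88 mm and grips with 3 to 60 N. Pads are 19 mm wide; open, the fingers measure 130 mm over their backs; the gripper's body (78 mm by 193 mm) begins 47 mm behind the grasp point.
Start: joints at [93.684, 20.546, 0.682, 0, -70.136, -16.507], TCP at [0.15, 0.658, 0.227] pointing down, gripper open.
Joint ranges: [-176.03, 176.03], [-82.01, 121.73], [-58.28, 71.71], [-173.87, 95.51], [-174.79, -0.11], [-173.66, 173.66]. Speed limits (degrees/s): [136.94, 136.94, 172.46, 180, 180, 180].

INTERFACE

Orientations are given as [roll, pitch, yaw] about the fixed x, y, z axes, in that order (R = Rz(yaw) Ry(pitch) Rx(roll)).
In Python, from plant import sensors, cams, job gives the robot as it stands.
- The arm moves only by the tool move_arm, never from a script. Its argument "commands" is a list of rows, each a list of 7 numbers: the finger opening in cm, from 0 to 8.76, then the shift along the tool's x, y, z in cm, then the turn, a rotation vector about the tool's x, y, z in rad. In form: [[hand, x, y, z, wx, wy, wz], ...]. A call has exactly 8 rows; each row is the pose to reach, as a shift and turn from the pose commanded when the call began, along the tool's axes at that moment; what a row does not reach only later rows make up. A row lasts 1/8 s, in which the tool goes at most 62.5 mm and 10.7 degrees, less where a joint would pass 70% of its speed; a pose out of reach is approached as far as the arm can. A call with a gripper value outside its range is refused whole. The fingers move at their own pace and stop on an object; the grip force is fixed at half the most. Time passes only in rows, so rows that repeat a pose let the fingers close, or fill a call up. It gives the time, the measured TCP pose, the force and the opening at its end, in the units of the state.
- sensors.get_obs(): the state, without advancing time (a new reading comes with each control period).
- cams.snapshot(name): name is "side" or "top"; returns a dict with "frame" (480x640x3 uint8, red, green, blue), "camera_matrix" (3x3 intrinsics, pixels), "dist_coeffs" ([k1, k2, p1, p2, k3] as OpenCV has them; the pictures are not rectified), "R" (3x3) and "t" (3): a world point X has camera coordinates R X + t. Camera axes: x right, y down, z forward; pixel columns grow to the right and rows downward; lengths in m; the calibration is good to about 2 mm. A picture is of the moment at which its call begins. There is no depth.
- job.close_job(): hands the job in, once; it reports no verdict.
The state is a dict: "clock": time; "joint_pos": joint angles; "qvel": joint speeds; "tau": joint torques, N m; "tool_pos": TCP position; "orientation": TCP orientation; "force": force on the tool from outside, world axes, zero at the start; "moment": the same for the moment, N m; "opening": finger opening in m.
Only numpy, scipy, OpenCV 4.12 (cv2) and the standard library are available. Lean on these libraries where they do the work, as an engineer would, in place of code of your own. Each camera call takes 0.05 s, during which the arm holds its last target.

TASK

Take the steel file with the dark wooden grip (not the blue-gripped sanding block beside it) and file the upper edge of the aluminium plate in the bench hook with two forward strokes: press lightly and push the file, tip first, towards the stop rail, each stroke running from the front part of the file to its rear part. File only on the way forward: lift it clear of the plate at the end of each stroke, and do not drag it back over the edge, or the clamp is pulled away from its stop. Then lay the file, sole down, on the teal cutting mat, leaving the blue block where it lies and the clamp against its stop.

Things in the scene. Friction and masses are not known exactly. Their poses are not given: they have to be found in the camera images.
- file: file under a dark brown wooden grip 90 mm long, 20 wide, 6 to 44 above the underside, centred on the dark steel sole (130 x 20 x 6). 0.16 kg. Origin: centre of the sole's underside; x to the tip, z up. Tip narrows to 13.5 mm; a brass stud marks the heel. Starts sole down on the teal mat, tip away from the robot within 0.35 rad. Grip it across its 20 mm width, at mid-length
- file_tip (a point): middle of the tip end of the file's sole, on the underside, 65 mm along +x from the file's origin
- sanding_block: bystander of the same size and shape as the file, but with a bright blue grip, a light cork sole, square ends and no stud; it lies beside the file on the teal mat (either side of it). Origin and axes as for the file. Leave it where it is
- plate_edge (a point): middle of the upper edge of a aluminium plate, 5 mm thick (x), 60 wide (y), upright in a red clamp; edge 58 mm above the desk, 16 above the clamp. x: forward stroke direction, level, across the plate to the wooden stop rail (36 high), away from the robot within 0.25 rad; z up. The plywood bench hook (170 x 90) is fixed to the desk; the plate is 27 mm beyond its centre along x
- clamp (a joint): slide of the red clamp, with the plate, on the bench hook, in m: 0 against the stop rail, as at the start; grows, up to 0.03, as the clamp is pulled back towards the robot. A backward drag of about 0.5 N moves it; forward pushes only press it on the stop
- plate (a joint): how far the plate is pressed down in the clamp, in m: 0 unloaded, 0.006 at the bottom. It rests on a rubber strip: it begins to give at about 1.5 N and gives a further 1 mm per 2 N (3 mm is about 7 N), and springs back
- cutting_mat: teal cutting mat, 300 (x) x 450 (y) mm, lying flat; its top is 3 mm above the desk. Origin at its centre, x away from the robot, y to its left. Its left part carries a wooden block, a dish, tweezers and a soldering iron; the part where the file and the blue block lie is otherwise free
Not all that is in view belongs to the job. Of the things shaped like the file, the brown one is meant.

How it is judged (in metres and radians):
On the way, in this order (a step that is already met when the one before it is completed fails the run):
1. first stroke begun: the front half of the file's sole rests with pressure on the plate's upper edge, tip pointing towards the stop rail (contact force between file and plate above 1 N and angle between file's own z axis and vertical below 0.25 rad and angle between the x axis of file and the x axis of plate_edge, either way round below 0.35 rad and x of file_tip in the frame of plate_edge above 0.005 m and x of file in the frame of plate_edge below -0.015 m), for 0.05 s.
2. first stroke half way: the file, still pressed on, has its middle over the edge (contact force between file and plate above 1 N and angle between file's own z axis and vertical below 0.25 rad and angle between the x axis of file and the x axis of plate_edge, either way round below 0.35 rad and x of file_tip in the frame of plate_edge above 0.005 m and x of file in the frame of plate_edge between -0.01 and 0.01 m).
3. first stroke done: the file, still pressed on, has the rear half of its sole on the edge (contact force between file and plate above 1 N and angle between file's own z axis and vertical below 0.25 rad and angle between the x axis of file and the x axis of plate_edge, either way round below 0.35 rad and x of file_tip in the frame of plate_edge above 0.005 m and x of file in the frame of plate_edge above 0.015 m).
4. lifted off the edge at the forward end of the first stroke (z of file in the frame of plate_edge above 0.006 m and x of file in the frame of plate_edge above 0.005 m), for 0.05 s.
5. second stroke begun: the front half of the file's sole rests with pressure on the plate's upper edge, tip pointing towards the stop rail (all of step 1), for 0.05 s.
6. second stroke half way: the file, still pressed on, has its middle over the edge (all of step 2).
7. second stroke done: the file, still pressed on, has the rear half of its sole on the edge (all of step 3).
8. lifted off the edge at the forward end of the second stroke (all of step 4), for 0.05 s.
9. the file is lowered by hand onto the teal mat (x of file in the frame of cutting_mat between -0.155 and 0.155 m and y of file in the frame of cutting_mat between -0.23 and 0.23 m and angle between file's own z axis and vertical below 0.15 rad and height (world z) of file below 0.015 m and contact force between file and the fingers above 0.3 N).
At the end, for the whole second after the job is handed in: After two pressed forward strokes (file origin from 15 mm behind to 15 mm past the edge, then lifted 6 mm), the file, lowered by hand, lies at rest sole down within 0.15 rad, its origin on the teal mat; clamp within 5 mm of its stop, blue block within 20 mm of its start (x of file in the frame of cutting_mat between -0.155 and 0.155 m and y of file in the frame of cutting_mat between -0.23 and 0.23 m and angle between file's own z axis and vertical below 0.15 rad and height (world z) of file below 0.006 m and linear speed of file below 0.01 m/s and value of joint clamp below 0.005 m and distance of sanding_block from where it was at the start of the episode below 0.02 m); the robot touches nothing.
It fails at once if the file dragged backwards: the clamp pulled more than 5 mm away from its stop (value of joint clamp above 0.005 m).
It fails at once if the file pressed on the plate with more than 35 N (contact force between file and plate above 35 N).
It fails at once if the blue sanding block moved by more than 20 mm (distance of sanding_block from where it was at the start of the episode above 0.02 m).
It also fails if it takes over 59 s, if anything falls off the work surface, if the arm or the gripper's body presses on something with over 40 N, if the wrist force passes 120 N, or if a joint passes its speed limit or range.

## Working session

There is one attempt and no reset: what is moved stays moved. The work goes in short steps, Python scripts to look and compute and a tool call to move; the robot and the scene stay as the last step left them, time stands still between calls to the robot, and variables do not carry over. Pictures are saved under pics/ and viewed, and the job is handed in when it is done.

Besides the shell and the picture viewer there is one more tool, called after "Emit:" as name([rows], argument=value, ...), one row to a line, values as JSON. move_arm: Moves the arm, as the interface text tells. Its arguments: {"type":"object","properties":{"commands":{"type":"array"}},"required":["commands"]}

```bash
ls; mkdir -p pics; python3 - <<'E'
from plant import sensors, cams
import cv2, numpy as np
print(sensors.get_obs())
for n in ("side","top"):
    s=cams.snapshot(n); cv2.imwrite(f"pics/{n}0.png",s["frame"][:,:,::-1])
    print(n,s["camera_matrix"],s["dist_coeffs"],s["R"],s["t"], -s["R"].T@s["t"])
E
```

```text
pics
{'clock': 0.0, 'joint_pos': array([ 9.36844051e+01,  2.05906111e+01,  6.34823615e-01, -2.31356275e-02,
       -7.01355075e+01, -1.65045161e+01]), 'qvel': array([-0.11541503,  0.0926703 , -0.06244477,  0.01629836,  0.08517469,
        0.06564071]), 'tau': array([-2.75808407e-04, -5.82708907e+01,  2.93055117e+01,  6.99730933e+00,
        6.87092674e-03, -1.55447933e-04]), 'tool_pos': array([0.14970222, 0.6576899 , 0.22563048]), 'orientation': array([ 1.79906287e+02, -5.08600133e-03, -1.28279856e+01]), 'force': array([ 0.59726065, -0.50559143, -0.34578995]), 'moment': array([-0.02113681, -0.08219833,  0.035705  ]), 'opening': 0.08748075781312542}
side [[592.41001003   0.         325.73111723]
 [  0.         592.41001003 237.50903167]
 [  0.           0.           1.        ]] [0.0079172 0.        0.        0.        0.       ] [[-0.99932411 -0.02922846  0.02229408]
 [-0.03259429  0.42408368 -0.90503627]
 [ 0.01699826 -0.90515122 -0.42474972]] [ 5.16170105e-01 -8.73837438e-04  1.55142362e+00] [0.48942124 1.41973042 0.64666836]
top [[498.64300273   0.         321.73354628]
 [  0.         498.64300273 244.11396856]
 [  0.           0.           1.        ]] [-0.12839897  0.          0.          0.          0.        ] [[-0.02547219 -0.99966641  0.00427137]
 [-0.99900984  0.02529909 -0.03659652]
 [ 0.03647625 -0.00519933 -0.99932099]] [0.25306606 0.49381487 1.32265727] [0.45152648 0.2473655  1.33875015]
```

View pics/side0.png

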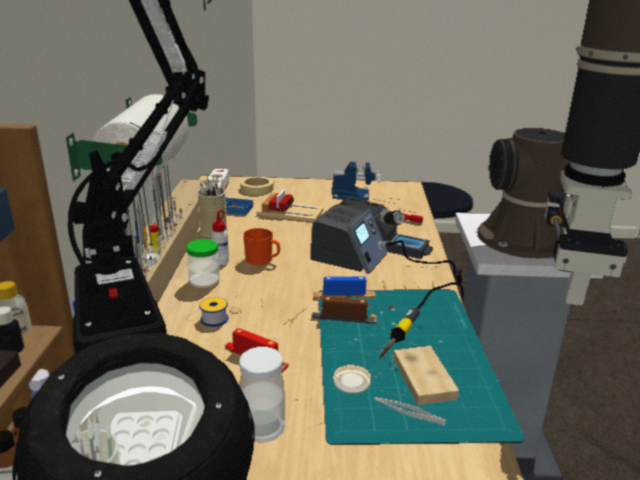

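View pics/top0.png

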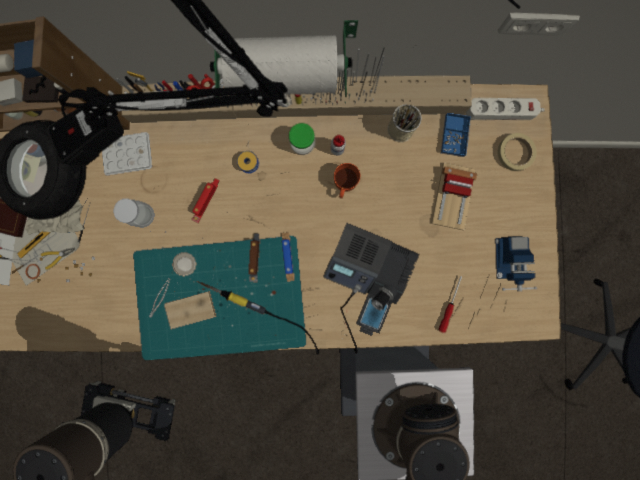

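```bash
python3 - <<'E'
import cv2, numpy as np
t=cv2.imread("pics/top0.png"); s=cv2.imread("pics/side0.png")
a=cv2.resize(t[225:290,225:315],None,fx=6,fy=6,interpolation=cv2.INTER_CUBIC)
b=cv2.resize(t[160:235,425:485],None,fx=6,fy=6,interpolation=cv2.INTER_CUBIC)
c=cv2.resize(s[265:330,305:385],None,fx=6,fy=6,interpolation=cv2.INTER_CUBIC)
d=cv2.resize(s[180:230,245:330],None,fx=6,fy=6,interpolation=cv2.INTER_CUBIC)
def pad(x,h,w): 
    o=np.zeros((h,w,3),np.uint8);o[:x.shape[0],:x.shape[1]]=x;return o
cv2.imwrite("pics/z1.png",cv2.resize(np.hstack([pad(a,450,540),pad(b,450,360)]),None,fx=.85,fy=.85))
cv2.imwrite("pics/z2.png",cv2.resize(np.hstack([pad(c,400,480),pad(d,400,510)]),None,fx=.8,fy=.8))
E
```

```text
(no output)
```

View pics/z1.png

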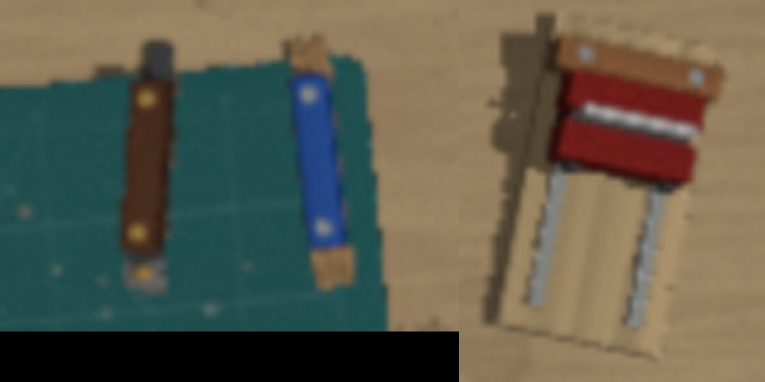

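View pics/z2.png

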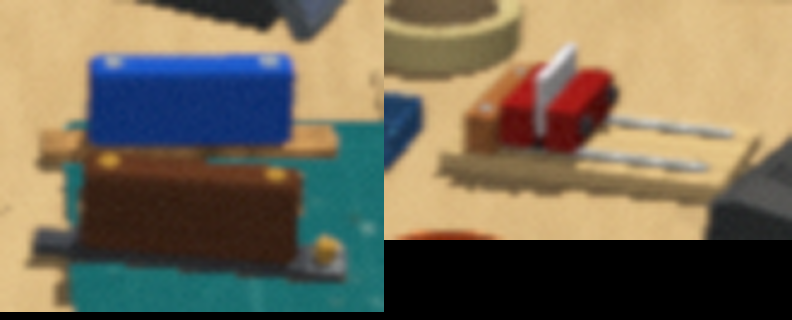

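```bash
cat > h.py <<'E'
import cv2, numpy as np
def ray(s,uv):
    p=cv2.undistortPoints(np.array([[uv]],float),s["camera_matrix"],np.array(s["dist_coeffs"]))[0,0]
    R=np.array(s["R"]);t=np.array(s["t"])
    return -R.T@t, R.T@np.array([p[0],p[1],1.])
def plane(s,uv,z):
    c,d=ray(s,uv); return c+d*(z-c[2])/d[2]
def tri(s1,u1,s2,u2):
    c1,d1=ray(s1,u1);c2,d2=ray(s2,u2)
    k=np.linalg.lstsq(np.array([d1,-d2]).T,c2-c1,rcond=None)[0]
    a=c1+k[0]*d1;b=c2+k[1]*d2
    return (a+b)/2, np.linalg.norm(a-b)
def proj(s,X):
    return cv2.projectPoints(np.array([X],float),cv2.Rodrigues(np.array(s["R"]))[0],np.array(s["t"]),s["camera_matrix"],np.array(s["dist_coeffs"]))[0].ravel()
E
python3 - <<'E'
from h import *
from plant import cams
T=cams.snapshot("top");S=cams.snapshot("side")
print("brown pixel hsv",[cv2.cvtColor(T["frame"],cv2.COLOR_RGB2HSV)[y,x] for x,y in((253,257),(288,256),(200,270))])
def dot(s,u,v,r=3,fn=None):
    f=s["frame"].astype(float)[v-r:v+r+1,u-r:u+r+1]
    w=fn(f); w=np.clip(w-np.median(w)-10,0,None); y,x=np.mgrid[v-r:v+r+1,u-r:u+r+1]
    return (w*x).sum()/w.sum(),(w*y).sum()/w.sum()
g=lambda f:f[...,1]; r=lambda f:f[...,0]
pr=[("f tip",dot(T,254,244,2,g),dot(S,327,298,2,g)),("f heel",dot(T,252,270,2,g),dot(S,362,301,2,g)),
("b tip",dot(T,285,243,2,r),dot(S,328,277,2,r)),("b heel",dot(T,288,269,2,r),dot(S,361,277,2,r))]
P=[]
for n,a,b in pr:
    X,e=tri(T,a,S,b);P.append(X);print(n,np.round(a,1),np.round(b,1),np.round(X,4),round(e,4), "plane47",np.round(plane(T,a,.047),4))
for i in(0,2):
    d=P[i]-P[i+1];print("mid",(P[i]+P[i+1])/2,"yaw",np.degrees(np.arctan2(d[1],d[0])),"len",np.hypot(*d[:2]))
# masks
H=cv2.cvtColor(T["frame"],cv2.COLOR_RGB2HSV)
m=((H[...,0]<15)&(H[...,1]>90)&(H[...,2]<130)).astype(np.uint8);mm=np.zeros_like(m);mm[230:290,235:275]=m[230:290,235:275]
for nm,mk in(("brown",mm),("blue",((H[...,0]>105)&(H[...,0]<130)&(H[...,1]>150)).astype(np.uint8)*np.where((np.mgrid[:480,:640][1]>270)&(np.mgrid[:480,:640][1]<310)&(np.mgrid[:480,:640][0]>225)&(np.mgrid[:480,:640][0]<290),1,0).astype(np.uint8))):
    c=max(cv2.findContours(mk,0,1)[0],key=cv2.contourArea);R=cv2.minAreaRect(c);bx=cv2.boxPoints(R)
    Q=np.array([plane(T,p,.047) for p in bx]);print(nm,R,"\n",np.round(Q,4),Q.mean(0))
# plate in top
f=T["frame"].astype(int);m=(f.min(2)>120).astype(np.uint8);mm=np.zeros_like(m);mm[176:192,444:478]=m[176:192,444:478]
c=max(cv2.findContours(mm,0,1)[0],key=cv2.contourArea);R=cv2.minAreaRect(c);print("plate",R);bx=cv2.boxPoints(R)
Q=np.array([plane(T,p,.058) for p in bx]);print(np.round(Q,4),Q.mean(0))
E
```

```text
brown pixel hsv [array([ 11, 147,  73], dtype=uint8), array([110, 188, 136], dtype=uint8), array([ 90, 154,  78], dtype=uint8)]
f tip [253.2 243.9] [327.3 297.9] [0.5029 0.4186 0.0464] 0.0015 plane47 [0.5036 0.4185 0.047 ]
f heel [251.5 270.1] [362.  300.5] [0.4352 0.4245 0.0467] 0.0015 plane47 [0.4359 0.4244 0.047 ]
b tip [285.  243.1] [328.  275.1] [0.5034 0.3355 0.0515] 0.0005 plane47 [0.5038 0.3358 0.047 ]
b heel [287.9 269.1] [360.9 275.3] [0.4353 0.3297 0.0506] 0.0018 plane47 [0.4362 0.3299 0.047 ]
mid [0.46902743 0.42155259 0.04656565] yaw -4.9635174448641495 len 0.06800700966332446
mid [0.46936866 0.3326016  0.05106862] yaw 4.926282447635153 len 0.06834414638562433
brown ((253.32994079589844, 257.3807067871094), (7.694681167602539, 33.20112609863281), 4.085616588592529) 
 [[0.4268 0.433  0.047 ]
 [0.5126 0.425  0.047 ]
 [0.5107 0.405  0.047 ]
 [0.4249 0.413  0.047 ]] [0.46876885 0.41898522 0.047     ]
blue ((286.993896484375, 255.9451141357422), (32.79816818237305, 7.067617893218994), 83.6598129272461) 
 [[0.5119 0.3443 0.047 ]
 [0.5135 0.326  0.047 ]
 [0.4288 0.3186 0.047 ]
 [0.4272 0.3368 0.047 ]] [0.47032965 0.3314288  0.047     ]
plate ((460.070556640625, 183.18235778808594), (20.608394622802734, 1.8439091444015503), 12.52880859375)
[[ 0.6526 -0.098   0.058 ]
 [ 0.6573 -0.0993  0.058 ]
 [ 0.6447 -0.1526  0.058 ]
 [ 0.6399 -0.1513  0.058 ]] [ 0.64860543 -0.12528885  0.058     ]
```

```bash
python3 - <<'E'
import cv2
s=cv2.imread("pics/side0.png");t=cv2.imread("pics/top0.png")
cv2.imwrite("pics/z3.png",cv2.resize(s[184:220,260:300],None,fx=15,fy=15,interpolation=cv2.INTER_NEAREST))
cv2.imwrite("pics/z4.png",cv2.resize(t[165:205,435:485],None,fx=15,fy=15,interpolation=cv2.INTER_NEAREST))
E
```

```text
(no output)
```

View pics/z3.png

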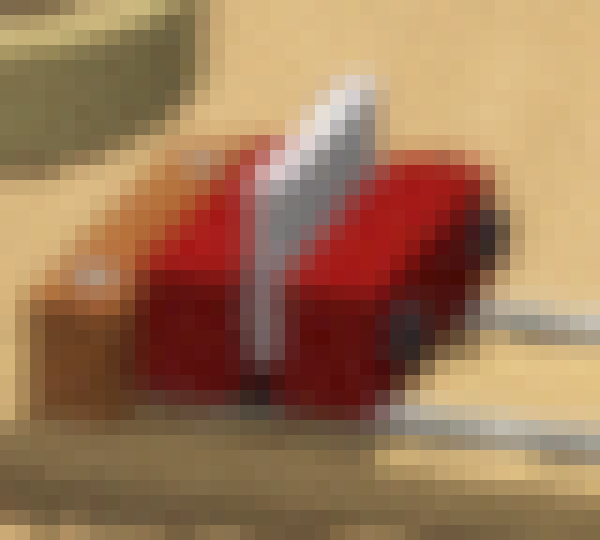

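View pics/z4.png

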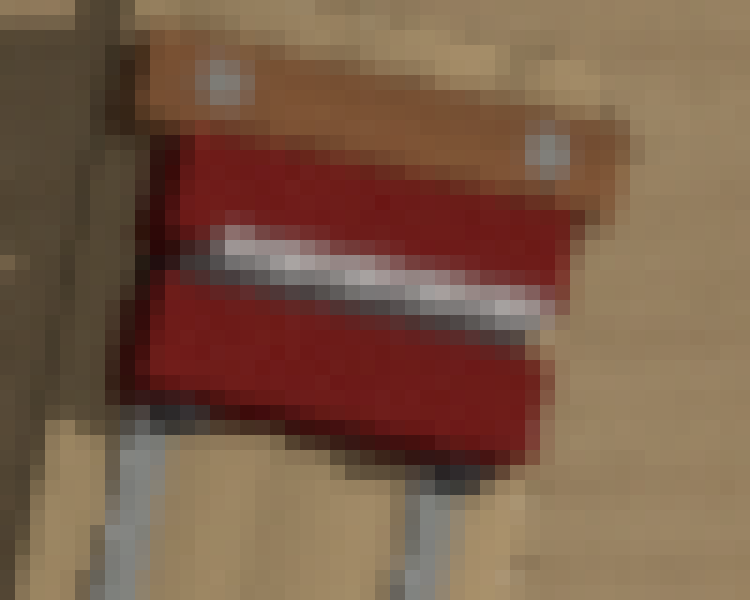

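```bash
python3 - <<'E'
from h import *
from plant import cams
T=cams.snapshot("top");S=cams.snapshot("side")
n=tri(T,(449.0,180.8),S,(277.2,195.3)); f=tri(T,(471.3,185.6),S,(283.6,188.7))
print(n,f)
a=plane(T,(449.0,180.8),.058);b=plane(T,(471.3,185.6),.058)
d=a-b;print(a,b,(a+b)/2,"width",np.linalg.norm(d),"yaw",np.degrees(np.arctan2(-d[0],d[1])))
# rail screws, clamp edges
for nm,uv in(("screwL",(435+222/15-.5,165+82/15-.5)),("screwR",(435+548/15-.5,165+155/15-.5))):
    print(nm,plane(T,uv,.036))
# rods: left rod, right rod yaw ; zoom z1 coords
for (p,q) in (((558,170),(535,305)),((657,190),(635,325))):
    P=plane(T,(425+(p[0]-459)/5.1-.5,160+p[1]/5.1-.5),.03);Q=plane(T,(425+(q[0]-459)/5.1-.5,160+q[1]/5.1-.5),.03)
    print("rod yaw",np.degrees(np.arctan2((P-Q)[1],(P-Q)[0])),P,Q)
s1=plane(T,(435+222/15-.5,165+82/15-.5),.036);s2=plane(T,(435+548/15-.5,165+155/15-.5),.036);d=s1-s2
print("rail yaw",np.degrees(np.arctan2(-d[0],d[1])), np.linalg.norm(d))
E
```

```text
(array([ 0.65451895, -0.09583028,  0.0585503 ]), np.float64(0.0014849737941697286)) (array([ 0.64195502, -0.15573425,  0.055846  ]), np.float64(0.00023506158325056826))
[ 0.65535729 -0.09596813  0.058     ] [ 0.64175377 -0.15505692  0.058     ] [ 0.64855553 -0.12551253  0.058     ] width 0.06063449285573764 yaw -12.96483023531312
screwL [ 0.68795857 -0.10397266  0.036     ]
screwR [ 0.6740175  -0.16260597  0.036     ]
rod yaw -11.99274637871544 [ 0.62770798 -0.08828672  0.03      ] [ 0.55726072 -0.07332202  0.03      ]
rod yaw -11.733448413932281 [ 0.61623698 -0.14065323  0.03      ] [ 0.54564686 -0.12599174  0.03      ]
rail yaw -13.374706840835898 0.060267885316084104
```

Emit:
move_arm([
  [5,4.6,2.0,1.0,0,0,-0.02],
  [5,9.1,4.0,2.0,0,0,-0.04],
  [5,13.6,6.0,3.2,0,0,-0.06],
  [5,18.2,8.0,4.5,0,0,-0.08],
  [5,22.8,10.0,6.0,0,0,-0.1],
  [5,27.3,12.0,7.0,0,0,-0.12],
  [5,32,14,8.5,0,0,-0.1365],
  [5,36.41,16.02,9.7,0,0,-0.1365],
])

```text
clock: 1.3
tool_pos: [0.4705, 0.42, 0.1291]
orientation: [180.0, -0.0, -5.0]
force: [0.5, 0.0, 0.6]
opening: 0.0502
```

```bash
python3 - <<'E'
from h import *
from plant import cams,sensors
print(sensors.get_obs())
T=cams.snapshot("top");S=cams.snapshot("side")
a=T["frame"][200:300,200:330,::-1];b=S["frame"][180:360,260:440,::-1]
cv2.imwrite("pics/a1.png",np.hstack([cv2.resize(a,(520,400)),cv2.resize(b,(400,400))])[:, :800])
E
```

```text
{'clock': 1.3, 'joint_pos': array([ 5.94599734e+01,  2.07494865e+01, -1.25087127e+01,  1.23010626e-03,
       -5.67421673e+01,  2.55534994e+01]), 'qvel': array([-36.64525961,  10.22355104,   1.66139222,   0.07260387,
         8.75813235,  36.05089889]), 'tau': array([  3.47602956, -57.37223625,  25.28871775,   6.05008006,
        -0.24563201,  -0.92543241]), 'tool_pos': array([0.47048999, 0.41999079, 0.12909748]), 'orientation': array([ 1.79999226e+02, -7.69927858e-04, -4.98585265e+00]), 'force': array([0.51052545, 0.04208073, 0.56456363]), 'moment': array([ 0.05880124, -0.05566146,  0.01259617]), 'opening': 0.05016896212808341}
```

View pics/a1.png

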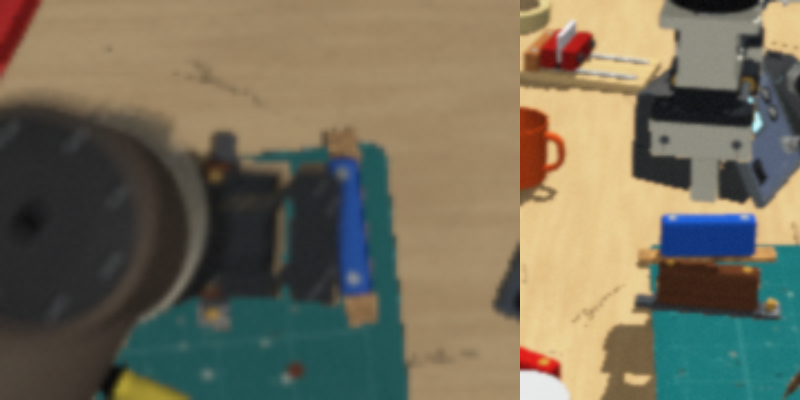

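Emit:
move_arm([
  [5,0,0,2,0,0,0],
  [5,0,0,5,0,0,0],
  [5,0,0,8,0,0,0],
  [5,0,0,10,0,0,0],
  [5,0,0,11,0,0,0],
  [5,0,0,11.5,0,0,0],
  [5,0,0,11.5,0,0,0],
  [5,0,0,11.5,0,0,0],
])

```text
clock: 2.4
tool_pos: [0.4696, 0.4217, 0.0154]
orientation: [-179.9, -0.0, -5.0]
force: [-0.4, 0.1, 0.8]
opening: 0.05
```

```bash
python3 - <<'E'
from h import *
from plant import cams,sensors
S=cams.snapshot("side");T=cams.snapshot("top")
b=S["frame"][230:340,290:400,::-1];a=T["frame"][220:300,220:310,::-1]
cv2.imwrite("pics/a2.png",np.hstack([cv2.resize(b,(400,400)),cv2.resize(a,(400,356),interpolation=cv2.INTER_CUBIC)[:, :] if 0 else cv2.copyMakeBorder(cv2.resize(a,(400,356)),0,44,0,0,0)]))
E
```

```text
(no output)
```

View pics/a2.png

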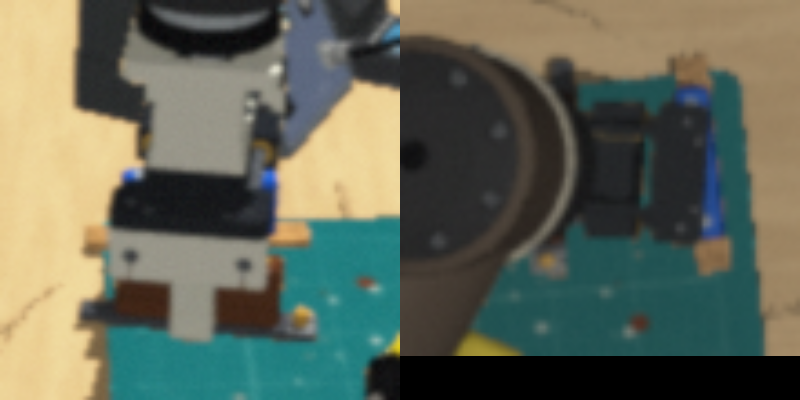

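Emit:
move_arm([
  [3.5,0,0,0,0,0,0],
  [2.6,0,0,0,0,0,0],
  [1,0,0,0,0,0,0],
  [1,0,0,0,0,0,0],
  [1,0,0,0,0,0,0],
  [1,0,0,-1,0,0,0],
  [1,0,0,-2.5,0,0,0],
  [1,0,0,-4,0,0,0],
])

```text
clock: 3.5
tool_pos: [0.4694, 0.4213, 0.056]
orientation: [-180.0, -0.0, -5.0]
force: [0.6, 0.1, -1.4]
opening: 0.0198
```

```bash
python3 - <<'E'
from h import *
from plant import cams,sensors
S=cams.snapshot("side")
b=S["frame"][230:340,290:400,::-1]
cv2.imwrite("pics/a3.png",cv2.resize(b,(500,500)))
E
```

```text
(no output)
```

View pics/a3.png

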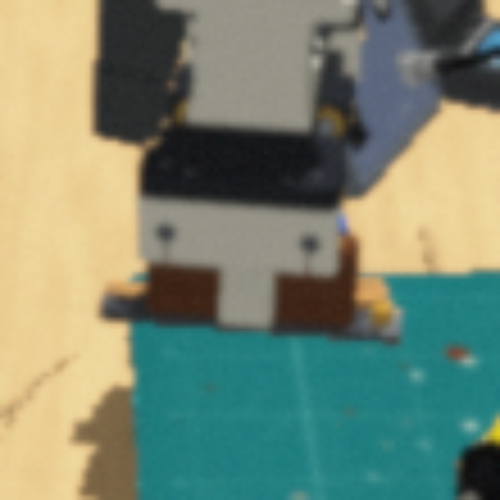

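Emit:
move_arm([
  [1,0,0,-4,0,0,0],
  [1,0,0,-9,0,0,0],
  [1,0,1,-14,0,0,0],
  [1,2,5,-17,0,0,0.01],
  [1,4,10,-18,0,0,0.02],
  [1,6,15.5,-18,0,0,0.04],
  [1,8,21,-18,0,0,0.05],
  [1,10,26.5,-18,0,0,0.07],
])

```text
clock: 4.55
tool_pos: [0.5459, 0.1466, 0.2355]
orientation: [-179.9, -0.1, -9.0]
force: [1.1, 0.3, -2.1]
opening: 0.0197
```

Emit:
move_arm([
  [1,1.7,5.3,0,0,0,0.01],
  [1,3.4,10.6,0,0,0,0.03],
  [1,5.1,15.9,0,0,0,0.05],
  [1,6.8,21,2,0,0,0.06],
  [1,7.87,26.55,6,0,0,0.068],
  [1,7.87,26.55,10,0,0,0.068],
  [1,7.87,26.55,12,0,0,0.068],
  [1,7.87,26.55,12,0,0,0.068],
])

```text
clock: 5.55
tool_pos: [0.5808, -0.1264, 0.1134]
orientation: [180.0, 0.2, -12.9]
force: [0.1, 0.8, -1.0]
opening: 0.0197
```

```bash
python3 - <<'E'
from h import *
from plant import cams,sensors
print({k:np.round(v,4) for k,v in sensors.get_obs().items() if k in("tool_pos","orientation","force")})
S=cams.snapshot("side");T=cams.snapshot("top")
b=S["frame"][130:230,240:340,::-1];a=T["frame"][150:250,410:510,::-1]
cv2.imwrite("pics/a4.png",np.hstack([cv2.resize(b,(400,400)),cv2.resize(a,(400,400))]))
E
```

```text
{'tool_pos': array([ 0.5808, -0.1264,  0.1134]), 'orientation': array([ 1.799546e+02,  1.687000e-01, -1.294750e+01]), 'force': array([ 0.1204,  0.83  , -1.0403])}
```

View pics/a4.png

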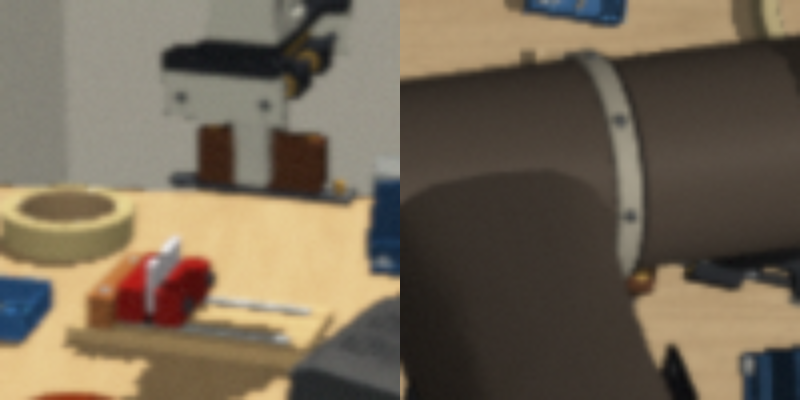

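Emit:
move_arm([
  [1,1.2,-0.6,0.5,0,0,0],
  [1,2.4,-1.2,1.2,0,0,0],
  [1,3.45,-1.58,2,0,0,0],
  [1,3.45,-1.58,3,0,0,0],
  [1,3.45,-1.58,3.6,0,0,0],
  [1,3.45,-1.58,3.6,0,0,0],
  [1,3.45,-1.58,3.6,0,0,0],
  [1,3.45,-1.58,3.6,0,0,0],
])

```text
clock: 6.65
tool_pos: [0.6193, -0.1185, 0.0791]
orientation: [-180.0, -0.0, -12.9]
force: [-0.0, -0.5, -1.1]
opening: 0.0198
```

```bash
python3 - <<'E'
from h import *
from plant import cams,sensors
S=cams.snapshot("side")
for i in range(6):
    o=sensors.get_obs();print({k:np.round(v,4) for k,v in o.items() if k in("tool_pos","orientation","force","moment")}) if i in(0,3) else cams.snapshot("side")
b=S["frame"][150:230,240:350,::-1]
cv2.imwrite("pics/a5.png",cv2.resize(b,(770,560)))
E
```

```text
{'tool_pos': array([ 0.6193, -0.1185,  0.0791]), 'orientation': array([-1.799872e+02, -4.560000e-02, -1.290730e+01]), 'force': array([-0.0612,  1.1057, -1.014 ]), 'moment': array([ 0.005 , -0.0213,  0.0199])}
{'tool_pos': array([ 0.6192, -0.1184,  0.0789]), 'orientation': array([-1.799885e+02, -3.280000e-02, -1.290910e+01]), 'force': array([-0.0987, -0.5718, -1.1824]), 'moment': array([-0.076 , -0.0021, -0.0286])}
```

View pics/a5.png

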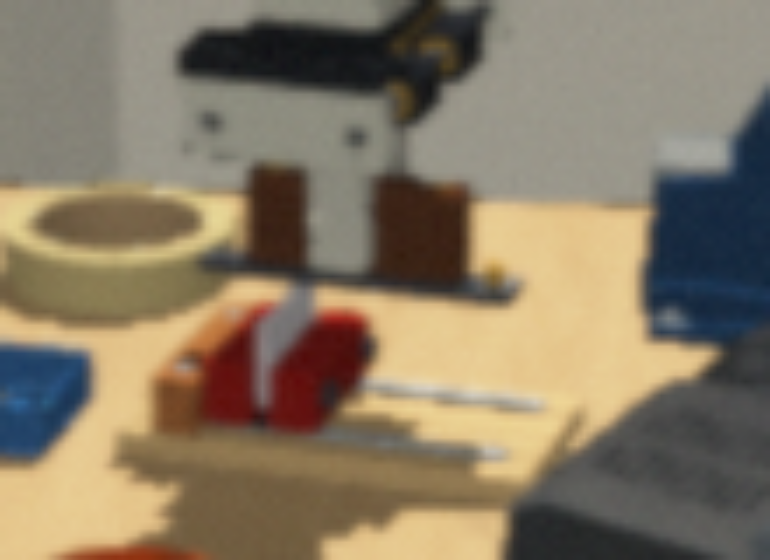

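Emit:
move_arm([
  [1,0,0,0.2,0,0,0],
  [1,0,0,0.4,0,0,0],
  [1,0,0,0.5,0,0,0],
  [1,0,0,0.6,0,0,0],
  [1,0,0,0.7,0,0,0],
  [1,0,0,0.8,0,0,0],
  [1,0,0,0.8,0,0,0],
  [1,0,0,0.8,0,0,0],
])

```text
clock: 7.9
tool_pos: [0.6191, -0.1184, 0.0706]
orientation: [180.0, -0.0, -12.9]
force: [0.6, 0.4, -0.8]
opening: 0.0196
```

```bash
cat > st.py <<'E'
from plant import cams,sensors
import numpy as np
F=[];M=[]
for i in range(4):
    o=sensors.get_obs();F.append(o["force"]);M.append(o["moment"])
    cams.snapshot("side")
print(np.round(o["tool_pos"],4),np.round(o["orientation"],2),"F",np.round(np.mean(F,0),2),np.round([f[2] for f in F],2),"M",np.round(np.mean(M,0),3))
E
python3 st.py
```

```text
[ 0.6191 -0.1184  0.0706] [-1.800e+02 -1.000e-02 -1.291e+01] F [ 0.33 -0.07 -1.46] [-0.76 -2.04 -1.92 -1.12] M [-0.013 -0.017 -0.011]
```

Emit:
move_arm([
  [1,0,0,0.05,0,0,0],
  [1,0,0,0.1,0,0,0],
  [1,0,0,0.15,0,0,0],
  [1,0,0,0.2,0,0,0],
  [1,0,0,0.2,0,0,0],
  [1,0,0,0.2,0,0,0],
  [1,0,0,0.2,0,0,0],
  [1,0,0,0.2,0,0,0],
])

```text
clock: 9.1
tool_pos: [0.6191, -0.1184, 0.0686]
orientation: [180.0, -0.0, -12.9]
force: [-1.2, 0.8, 2.0]
opening: 0.0198
```

```bash
python3 st.py
```

```text
[ 0.6191 -0.1185  0.0686] [-1.800e+02 -1.000e-02 -1.291e+01] F [-1.12  0.54  2.26] [1.99 1.59 2.67 2.81] M [0.106 0.4   0.03 ]
```

Emit:
move_arm([
  [1,0.3,0,0,0,0,0],
  [1,0.7,0,0,0,0,0],
  [1,1.1,0,0,0,0,0],
  [1,1.5,0,0,0,0,0],
  [1,1.9,0,0,0,0,0],
  [1,2.3,0,0,0,0,0],
  [1,2.7,0,0,0,0,0],
  [1,3.0,0,0,0,0,0],
])

```text
clock: 10.3
tool_pos: [0.6486, -0.1252, 0.0686]
orientation: [180.0, -0.0, -12.9]
force: [-2.6, 1.3, 2.5]
opening: 0.02
```

```bash
python3 - <<'E'
from h import *
from plant import cams,sensors
S=cams.snapshot("side")
cv2.imwrite("pics/a6.png",cv2.resize(S["frame"][150:230,240:350,::-1],(770,560)))
E
python3 st.py
```

```text
[ 0.6488 -0.1253  0.0687] [-1.80e+02 -5.00e-02 -1.29e+01] F [-0.97  0.31  2.21] [2.87 1.79 1.67 2.51] M [-0.08   0.398  0.023]
```

View pics/a6.png

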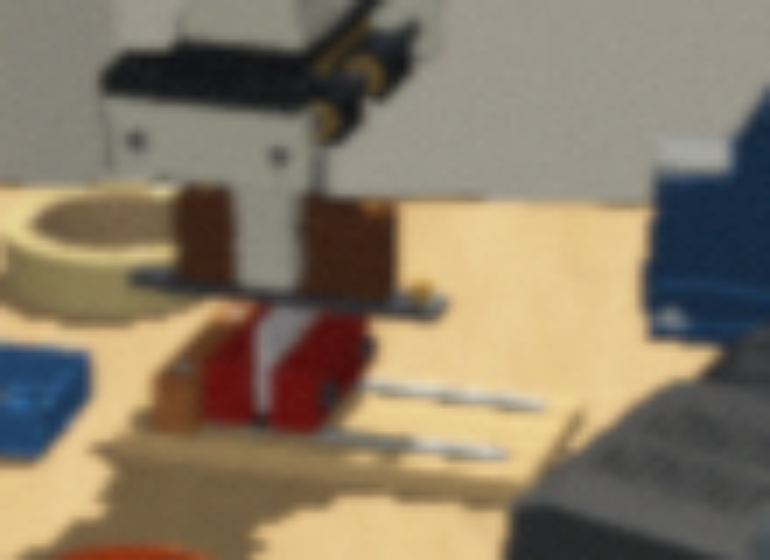

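Emit:
move_arm([
  [1,0.3,0,0,0,0,0],
  [1,0.7,0,0,0,0,0],
  [1,1.1,0,0,0,0,0],
  [1,1.5,0,0,0,0,0],
  [1,1.9,0,0,0,0,0],
  [1,2.3,0,0,0,0,0],
  [1,2.6,0,0,0,0,0],
  [1,2.6,0,0,0,0,0],
])

```text
clock: 11.55
tool_pos: [0.6742, -0.131, 0.0686]
orientation: [180.0, -0.0, -12.9]
force: [-2.0, -0.4, 1.5]
opening: 0.0199
```

```bash
python3 st.py
```

```text
[ 0.6742 -0.131   0.0688] [-1.80e+02 -6.00e-02 -1.29e+01] F [-1.26 -0.31  1.7 ] [1.46 2.96 0.9  1.49] M [-0.137  0.279  0.007]
```

Emit:
move_arm([
  [1,0.1,0,-0.3,0,0,0],
  [1,0.2,0,-1.2,0,0,0],
  [1,0.2,0,-2.5,0,0,0],
  [1,0.2,0,-3,0,0,0],
  [1,-1,0,-3,0,0,0],
  [1,-2.8,0,-3,0,0,0],
  [1,-4.6,0,-3,0,0,0],
  [1,-5.6,0,-3,0,0,0],
])

```text
clock: 12.75
tool_pos: [0.6175, -0.1182, 0.0984]
orientation: [-180.0, 0.0, -12.9]
force: [0.1, -0.6, -1.2]
opening: 0.0199
```

```bash
python3 - <<'E'
from h import *
from plant import cams,sensors
S=cams.snapshot("side")
cv2.imwrite("pics/a7.png",cv2.resize(S["frame"][150:230,240:350,::-1],(770,560)))
E
python3 st.py
```

```text
[ 0.6194 -0.1184  0.0988] [-1.800e+02 -3.000e-02 -1.289e+01] F [-0.68 -0.05 -1.2 ] [-1.61 -0.65 -1.3  -1.24] M [0.011 0.077 0.023]
```

View pics/a7.png

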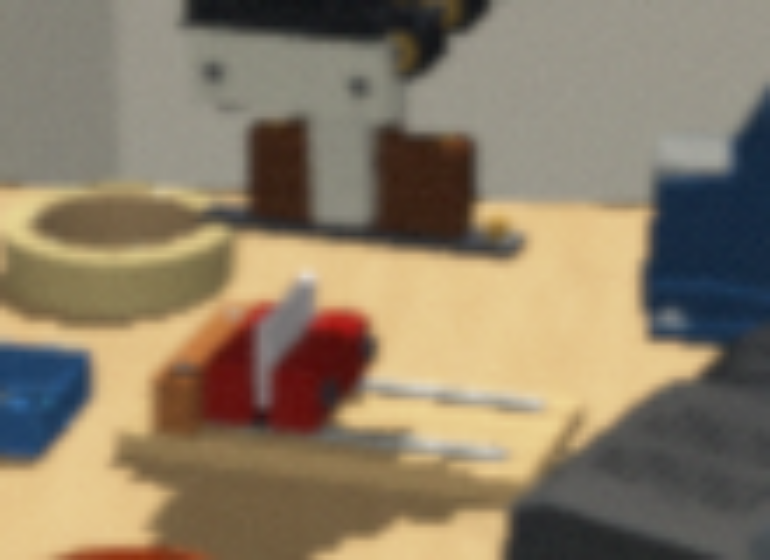

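Clamp still against the rail. Second stroke: descend the same 30 mm.

Emit:
move_arm([
  [1,0,0,0.8,0,0,0],
  [1,0,0,1.8,0,0,0],
  [1,0,0,2.5,0,0,0],
  [1,0,0,2.75,0,0,0],
  [1,0,0,2.9,0,0,0],
  [1,0,0,3,0,0,0],
  [1,0,0,3,0,0,0],
  [1,0,0,3,0,0,0],
])

```text
clock: 14.0
tool_pos: [0.6191, -0.1185, 0.0689]
orientation: [-180.0, -0.0, -12.9]
force: [-1.6, 0.2, 1.3]
opening: 0.0203
```

```bash
python3 st.py
```

```text
[ 0.6191 -0.1185  0.0688] [-1.800e+02 -2.000e-02 -1.291e+01] F [-2.04  0.44  1.49] [1.26 1.9  1.01 1.79] M [-0.114  0.57   0.018]
```

Emit:
move_arm([
  [1,0,0,0.03,0,0,0],
  [1,0.7,0,0.03,0,0,0],
  [1,1.1,0,0.03,0,0,0],
  [1,1.5,0,0.03,0,0,0],
  [1,1.9,0,0.03,0,0,0],
  [1,2.3,0,0.03,0,0,0],
  [1,2.7,0,0.03,0,0,0],
  [1,3.0,0,0.03,0,0,0],
])

```text
clock: 15.2
tool_pos: [0.6485, -0.1252, 0.0682]
orientation: [180.0, 0.0, -12.9]
force: [-3.2, 0.4, 2.9]
opening: 0.0199
```

```bash
python3 st.py
```

```text
[ 0.6488 -0.1252  0.0683] [-1.80e+02 -4.00e-02 -1.29e+01] F [-1.86 -0.12  2.89] [2.9  2.91 3.32 2.45] M [0.041 0.722 0.007]
```

Emit:
move_arm([
  [1,0.3,0,0,0,0,0],
  [1,0.7,0,0,0,0,0],
  [1,1.1,0,0,0,0,0],
  [1,1.5,0,0,0,0,0],
  [1,1.9,0,0,0,0,0],
  [1,2.3,0,0,0,0,0],
  [1,2.6,0,0,0,0,0],
  [1,2.6,0,0,0,0,0],
])

```text
clock: 16.4
tool_pos: [0.6742, -0.1311, 0.0683]
orientation: [-180.0, -0.0, -12.9]
force: [-1.2, -0.4, 3.1]
opening: 0.0199
```

```bash
python3 st.py
```

```text
[ 0.6741 -0.131   0.0685] [-1.7999e+02 -6.0000e-02 -1.2900e+01] F [-1.13 -0.4   3.  ] [3.06 2.85 3.26 2.82] M [-0.088  0.479  0.005]
```

Emit:
move_arm([
  [1,0.1,0,-0.3,0,0,0],
  [1,0.2,0,-1.2,0,0,0],
  [1,0.2,0,-2.5,0,0,0],
  [1,0.2,0,-4,0,0,0],
  [1,0.2,0,-7,0,0,0],
  [1,0.2,0,-11,0,0,0],
  [1,0.2,0,-15,0,0,0],
  [1,0.2,0,-16.5,0,0,0],
])

```text
clock: 17.6
tool_pos: [0.6768, -0.1315, 0.2376]
orientation: [-179.9, -0.3, -12.9]
force: [0.2, 0.5, -0.6]
opening: 0.02
```

```bash
python3 - <<'E'
from h import *
from plant import cams,sensors
S=cams.snapshot("side")
cv2.imwrite("pics/a8.png",cv2.resize(S["frame"][130:230,240:350,::-1],(770,700))[:600])
E
python3 st.py
```

```text
[ 0.675  -0.1312  0.2323] [-1.7998e+02  7.0000e-02 -1.2920e+01] F [-0.24 -0.19 -1.12] [ 0.82 -0.98 -2.19 -2.13] M [ 0.003 -0.039  0.015]
```

View pics/a8.png

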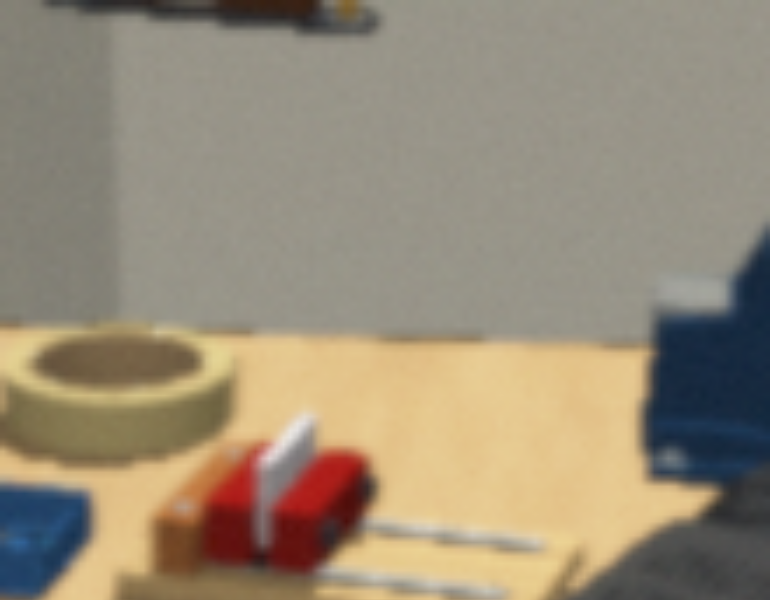

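Emit:
move_arm([
  [1,-1.5,-2.2,0,0,0,0],
  [1,-4.5,-6.8,0,0,0,0],
  [1,-7.5,-11.4,0,0,0,0],
  [1,-10.5,-16,0,0,0,0],
  [1,-13.5,-20.5,0,0,0,0],
  [1,-16.5,-25,0,0,0,0],
  [1,-19.5,-29.6,0,0,0,0],
  [1,-22.5,-34.2,0,0,0,0],
])

```text
clock: 18.85
tool_pos: [0.5313, 0.2534, 0.2317]
orientation: [179.9, 0.1, -12.9]
force: [1.0, 0.0, -0.7]
opening: 0.0198
```

Emit:
move_arm([
  [1,-3,-4.5,0,0,0,-0.05],
  [1,-6,-9,0,0,0,-0.1],
  [1,-9,-13.5,2,0,0,-0.138],
  [1,-9.95,-15.06,6,0,0,-0.138],
  [1,-9.95,-15.06,11,0,0,-0.138],
  [1,-9.95,-15.06,15,0,0,-0.138],
  [1,-9.95,-15.06,17.5,0,0,-0.138],
  [1,-9.95,-15.06,17.5,0,0,-0.138],
])

```text
clock: 19.85
tool_pos: [0.4679, 0.4191, 0.0547]
orientation: [179.6, 0.2, -5.0]
force: [0.1, -0.2, -0.8]
opening: 0.0198
```

```bash
python3 - <<'E'
from h import *
from plant import cams,sensors
S=cams.snapshot("side")
cv2.imwrite("pics/a9.png",cv2.resize(S["frame"][230:340,290:400,::-1],(500,500)))
E
python3 st.py
```

```text
[0.4699 0.4219 0.0594] [-1.7992e+02 -6.0000e-02 -4.9900e+00] F [ 0.43  0.34 -0.85] [ 0.02 -1.47 -0.78 -1.16] M [-0.007 -0.041  0.034]
```

View pics/a9.png

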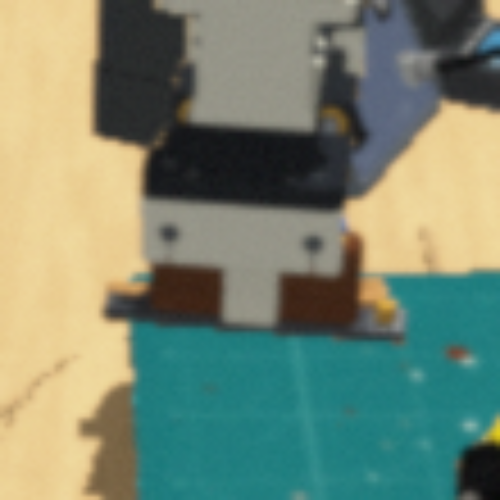

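Emit:
move_arm([
  [1,0,0,1,0,0,0],
  [1,0,0,2.2,0,0,0],
  [1,0,0,3.2,0,0,0],
  [1,0,0,3.8,0,0,0],
  [1,0,0,4.1,0,0,0],
  [1,0,0,4.3,0,0,0],
  [1,0,0,4.4,0,0,0],
  [1,0,0,4.4,0,0,0],
])

```text
clock: 21.1
tool_pos: [0.4695, 0.4214, 0.0147]
orientation: [-180.0, -0.0, -5.0]
force: [-0.5, -0.7, 1.3]
opening: 0.0202
```

```bash
python3 st.py
```

```text
[0.4694 0.4214 0.0146] [-1.7998e+02 -1.0000e-02 -5.0000e+00] F [-0.76 -0.51  1.39] [1.34 1.89 1.2  1.15] M [-0.22   0.322  0.005]
```

On the mat with light contact. Open to 5 cm (clear of the blue block) and rise.

Emit:
move_arm([
  [2.5,0,0,0,0,0,0],
  [4,0,0,0,0,0,0],
  [5,0,0,0,0,0,0],
  [5,0,0,0,0,0,0],
  [5,0,0,-1,0,0,0],
  [5,0,0,-3,0,0,0],
  [5,0,0,-6,0,0,0],
  [5,0,0,-10,0,0,0],
])

```text
clock: 22.3
tool_pos: [0.4691, 0.4208, 0.1152]
orientation: [179.9, 0.0, -5.0]
force: [0.9, 1.4, 0.2]
opening: 0.0504
```

Emit:
move_arm([
  [5,0,0,-4,0,0,0],
  [5,0,0,-8,0,0,0],
  [5,-4,-2,-10,0,0,0],
  [5,-6,-7,-10,0,0,0],
  [5,-8,-12,-10,0,0,0],
  [5,-9,-15,-10,0,0,0],
  [5,-9,-15,-10,0,0,0],
  [5,-9,-15,-10,0,0,0],
])

```text
clock: 23.3
tool_pos: [0.3927, 0.5781, 0.2145]
orientation: [180.0, 0.0, -5.0]
force: [0.4, -0.5, 0.1]
opening: 0.0497
```

```bash
python3 - <<'E'
from h import *
from plant import cams,sensors
T=cams.snapshot("top");S=cams.snapshot("side")
b=S["frame"][160:340,240:440,::-1];a=T["frame"][150:300,220:490,::-1]
cv2.imwrite("pics/b1.png",cv2.resize(b,(800,600),fx=4,fy=4) if 0 else cv2.resize(b,(660,594)))
cv2.imwrite("pics/b2.png",cv2.resize(a,(798,444)))
def dot(s,u,v,r,ch):
    w=s["frame"].astype(float)[v-r:v+r+1,u-r:u+r+1,ch]; w=np.clip(w-np.median(w)-10,0,None); y,x=np.mgrid[v-r:v+r+1,u-r:u+r+1]
    return (w*x).sum()/w.sum(),(w*y).sum()/w.sum()
for n,a,b,ch in(("f",(254,244),(327,298),1),("f",(252,270),(362,301),1),("b",(285,243),(328,277),0),("b",(288,269),(361,277),0)):
    p,q=dot(T,*a,2,ch),dot(S,*b,2,ch);X,e=tri(T,p,S,q);print(n,np.round(p,1),np.round(q,1),np.round(X,4),round(e,4))
E
python3 st.py
```

```text
f [253.9 244. ] [327.4 297.5] [0.5028 0.4168 0.0462] 0.0013
f [252.1 270. ] [361.9 300.3] [0.4353 0.423  0.0463] 0.0016
b [285.  243.1] [328.  275.1] [0.5034 0.3356 0.0516] 0.0005
b [287.9 269.1] [360.9 275.3] [0.4353 0.3297 0.0506] 0.0017
[0.3933 0.5778 0.2148] [-1.7997e+02 -1.0000e-02 -5.0500e+00] F [ 0.21 -0.27 -0.54] [-0.51 -1.22 -0.06 -0.36] M [-0.043 -0.04  -0.011]
```

View pics/b1.png

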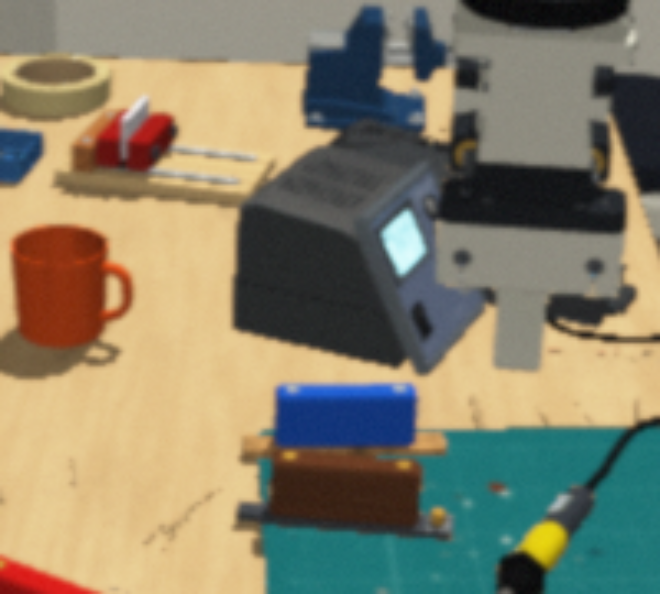

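View pics/b2.png

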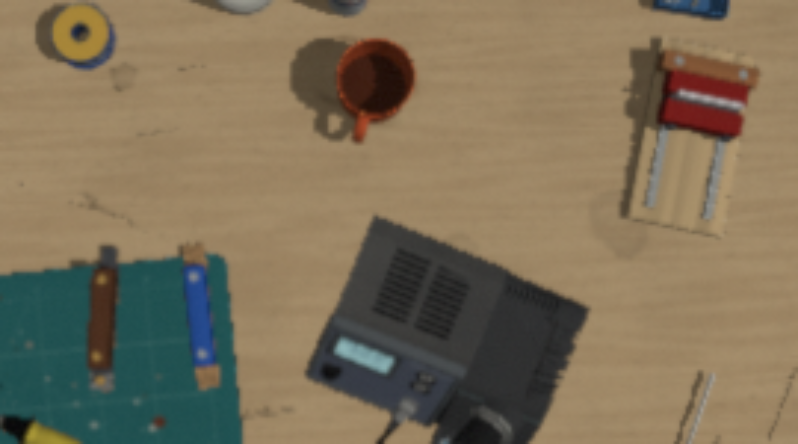

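All in place: file flat on mat, block unmoved, clamp against rail.

```bash
python3 -c "
from plant import job
print(job.close_job())"
```

```text
the job is handed in; nothing more can be done
None
```

I made two pressed forward strokes with the brown file on the plate edge and laid the file back on the teal mat. I then handed the job in at about 23.5 s; it reports no verdict.

- **Strokes:** Each ran from about 30 mm behind the edge to 26 mm past it, at roughly 3–4.5 N judged from the wrist force. After each one I lifted the file straight up and clear of the plate. I checked the force only at the start, middle and end of each stroke.
- **File:** It lies sole down about where it started. The studs on its grip measure 46 mm high, against the 47 mm expected.
- **Blue block:** Its two studs are within 0.1 mm of their starting position. Their height measured 51 mm against 47 mm, in both the first and last pictures. I put that down to picking the studs' pixels in the side view.
- **Clamp:** In the final pictures it sits against the stop rail. I judged this by eye and did not measure it.
- **Arm:** It finished away from everything, with the gripper open.

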